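# Draw the file out of the half-covered tool box

## Task

Slide the blue cover of the grey tool box back to its stop, then take the file by its wooden handle and, because the opening is shorter than the file, tilt it and draw it out diagonally, handle first, without forcing it against the box. Bring it level again and finish still holding it in the gripper, steady and level, over the box and at least 5 cm above its top; do not let go. Leave the cover open and do not disturb the ivory cup, the black cup and the jar.

Things in the scene. Friction and masses are not known exactly. Their poses are not given: they have to be found in the camera images.
- file_box: Grey metal tool box fixed to the bench, 235 (x) x 135 (y) x 47 mm, walls 5 mm, floor 4 mm; rails on its long walls reach 52 mm; the end wall at +x is only 37 mm high. Origin: centre of underside. x runs from the permanently covered end (-x) to the opening's end (+x). Inside x -112.5 to 112.5, y -62.5 to 62.5 mm, 40 mm high under the fixed top, which covers x < 2.5 mm.
- opening (a point): Centre of the box's opening, 47 mm above the bench; it is 110 mm long (box x) and 125 mm wide (box y), shut by the blue cover at first. Axes as the box's.
- cover (a joint): Slide of the blue cover (plate 119 x 126 x 4 mm, top 51.5 mm above the bench), m: 0 = opening shut; grows as the cover slides toward the box's -x, to 0.115 = at its stop, over the fixed top, opening all free. About 1.5 N of friction; stays where left. It may start up to 40 mm open.
- cover_grip (a point): Point in the black pull on the cover, 65 mm above the bench. The pull is an upright block 14 mm along the box's x, 34 mm along the box's y, whose top is 76 mm above the bench (25 mm above the cover). Its axes are the box's.
- file: File, 212 mm long, about 90 g, lying on the box's floor, handle below the opening, blade under the fixed top. Origin: middle of its length, at its underside. y points from blade to handle, z up. Wooden handle: y 26 to 106 mm, 24 mm wide, 23 mm thick; steel blade: y -106 to 24 mm, 12 mm wide, 5 mm thick, its middle 11.5 mm above the underside.
- file_grip (a point): Point on the file's axis inside the wooden handle, 45 mm from the handle's end: grip here, across the handle. 15.5 mm above the bench while the file lies in the box. Axes as the file's.
- file_tip (a point): Blade end of the file, on its axis (y = -106 mm).
- file_butt (a point): Handle end of the file, on its axis (y = +106 mm).
- body_ivory: Ivory cup-like printed part standing upright beside the box, 76x68x104 mm; origin at the centre of its underside. Leave alone.
- body_black1: Black cup-like printed part standing upright beside the box, 71x69x110 mm; origin at the centre of its underside. Leave alone.
- paste_jar: White jar with a blue lid beside the box, 55x55x54 mm; origin at the centre of its underside. Leave alone.

How it is judged (in metres and radians):
On the way, in this order (a step that is already met when the one before it is completed fails the run):
1. the cover is slid back to its stop (within 7 mm), the file still lying in the box (value of joint cover above 0.108 m and z of file_butt in the frame of file_box below 0.045 m), for 0.2 s.
2. held in the fingers, the file is tilted in the opening: handle end above the box, blade end still inside (contact force between the fingers and file above 1 N and z of file_butt in the frame of file_box above 0.065 m and z of file_tip in the frame of file_box below 0.045 m), for 0.1 s.
At the end, for the whole second after the job is handed in: The gripper holds the file still (under 3 cm/s) and level (within 0.2 rad), touching nothing else; both its ends are more than 95 mm above the bench (the box's top is at 47 to 52 mm), its middle is within 150 mm of the box's centre seen from above, and the cover is open to within 10 mm of its stop (contact force between the fingers and file above 1 N and contact force between file and file_box below 0.1 N and z of each of file_tip, file_butt in the frame of file_box above 0.095 m and angle between file's own y axis and vertical between 1.37 and 1.77 rad and horizontal distance between file and file_box below 0.15 m and linear speed of file below 0.03 m/s and value of joint cover above 0.105 m); the arm keeps its last pose, push and grip.
It fails at once if the file is forced against the box (over 40 N) (contact force between file and file_box above 40 N).
It fails at once if a bystander is moved by over 25 mm (distance of any of body_ivory, body_black1, paste_jar from where it was at the start of the episode above 0.025 m).
It fails at once if a bystander is tipped (angle between any of body_ivory, body_black1, paste_jar's own z axis and vertical above 0.4 rad).
It also fails if it takes over 51 s, if anything falls off the work surface, if the arm or the gripper's body presses on something with over 40 N, if the wrist force passes 120 N, or if a joint passes its speed limit or range.

## Robot

A 7-joint arm with a two-finger parallel gripper is mounted at the origin on a cart in front of the work surface, level with it; the furniture and walls round the work are solid. World frame = base frame: x ahead of the robot, y to its left, z up, the work surface at z = 0. Lengths are in mm, angles in rad, forces in N, time in s.
With the tool pointing down it reaches from about 350 to 775 mm from the base axis. Payload 3.1 kg.
Tool frame: the origin (TCP) lies midway between the tips of the shut fingers; the grasp point (between the pads) lies 19 mm behind it (grasp_offset is the distance from the TCP to the grasp point, in mm); z points along the fingers, y is the line along which they close (so a half turn about z gives the same grasp; the last joint's range is limited). The gripper opens to 85 mm and grips with 20 to 120 N. Pads are 22 mm wide; open, the fingers measure 114 mm over their backs; the gripper's body (76 mm by 85 mm) begins 54 mm behind the grasp point. The pads swing forward as they close: fully open they stand 13 mm farther back than shut.
Start: joints at [1.149, 0.311, 0.014, 1.512, -0.004, 1.319, -0.027], TCP at [203.937, -510.81, 231.304] pointing down, gripper open.
Joint ranges: [-2.7, 2.7], [-0.3, 1.91], [-1.27, 1.3], [0.12, 2.57], [-1.44, 4.58], [0.2, 2.03], [-3.05, 3.05]. Speed limits (rad/s): [2.79, 2.79, 3.14, 3.14, 3.14, 3.14, 3.14].

## Interface

Orientations are given as [roll, pitch, yaw] about the fixed x, y, z axes, in that order (R = Rz(yaw) Ry(pitch) Rx(roll)).
In Python, from bench import * gives the robot as it stands. Calls block until the motion is done:
- reach(position, orientation): joint-space move of the TCP to a pose.
- move_linear(position, rate=150, rotation=None, until_force=None): straight line of the TCP; rotation=None keeps the orientation; rate is the mean speed in mm/s. With until_force (N) it stops when the force on the tool has changed by that much, and returns True; else False.
- goto_joints(angles): joint-space move.
- release() and gripper_close(squeeze=None): open the fingers fully, or close them until they stop; squeeze is the grip in N (None keeps the last).
- hold(seconds).
- solve_ik(position, orientation): joint angles nearest the present ones, or None.
- read_camera(name): name is "scene" or "side" or "wrist"; returns the picture (400x640x3 uint8, blue, green, red); there is no depth.
- get_calibration(name): a dict with "mtx" (3x3 intrinsics, pixels), "R" (3x3) and "t" (3): a world point X has camera coordinates R X + t. Camera axes: x right, y down, z forward; pixel columns grow to the right and rows downward; lengths in mm; the calibration is good to about 2 mm. A picture is of the moment at which its call begins: read the wrist's pose just before it. get_calibration takes no time and is no camera call; for the wrist camera it gives the pose at the moment of the call.
A pose or a line that the arm cannot do raises PlanningError and nothing moves.
- hand_in(): hands the job in; it is judged then, once.
Trained networks look in the newest picture that a camera, given by its name, has taken for a name from the list of things; names that differ only in an ending like _2 or _b are one class to them, and where a whole thing is asked for, a point or a joint stands for the part that bears it (a point fixed in the world has none). Each returns a list of dicts, best first, with "confidence" (0 to 1); they miss things now and then, are a little off and sometimes report something else, mostly with a low value. They report only what shows in the picture. A call takes as long as a camera call.
- cut_out(camera, thing): "pixels" (400x640 bool, what is visible of it) and "extent" ([left, top, right, bottom] in pixels, round what is visible of it).
Readings, each from a call of its own:
- get_clock(): time.
- get_joints(): joint angles.
- get_qvel(): joint speeds.
- get_joint_torque(): joint torques, N m.
- get_position(): TCP position.
- get_orientation(): TCP orientation.
- get_contact_force(): force on the tool from outside, world axes, zero at the start.
- get_torque(): the same for the moment, N m.
- get_finger_gap(): finger opening in mm.
- get_finger_force(): force on a finger pad.
Only numpy, scipy, OpenCV 4.12 (cv2) and the standard library are available. Lean on these libraries where they do the work, as an engineer would, in place of code of your own. Each camera call takes 0.05 s, during which the arm holds its last target. There are 200 camera calls.

## Working session

There is one attempt and no reset: what is moved stays moved. The work goes in short steps, each a Python script; the robot and the scene stay as the last script left them, time stands still between calls to the robot, and variables do not carry over. Pictures are saved under pics/ and viewed, at most 10 in all, crops included, and the job is handed in when it is done.

```bash
mkdir -p pics; ls
python3 - <<'E'
from bench import *
import cv2, numpy as np
for c in ["scene","side"]:
    im=read_camera(c); cv2.imwrite(f"pics/{c}0.png",im)
    k=get_calibration(c); print(c,np.round(k["mtx"],1).tolist(),np.round(k["R"],3).tolist(),np.round(k["t"],1).tolist())
    for n in ["file_box","cover","cover_grip","file","body_ivory","body_black1","paste_jar"]:
        r=cut_out(c,n)
        print(n,[(round(d["confidence"],2),[int(v) for v in d["extent"]],int(d["pixels"].sum())) for d in r[:2]])
print(get_clock())
a=cv2.imread("pics/scene0.png");
E
```

```text
pics
scene [[490.5, 0.0, 321.7], [0.0, 490.5, 196.1], [0.0, 0.0, 1.0]] [[-0.641, -0.767, 0.013], [-0.333, 0.263, -0.906], [0.691, -0.585, -0.424]] [511.5, 179.7, 788.4]
file_box [(0.6, [258, 174, 374, 251], 4881)]
cover [(0.95, [289, 177, 366, 210], 1345), (0.55, [259, 174, 374, 253], 4824)]
cover_grip [(0.76, [291, 179, 363, 212], 1351)]
file []
body_ivory [(0.77, [368, 184, 409, 248], 2038)]
body_black1 [(0.85, [332, 202, 373, 282], 2723), (0.17, [291, 176, 366, 213], 1491)]
paste_jar [(0.63, [275, 176, 295, 203], 438)]
side [[479.7, 0.0, 318.5], [0.0, 479.7, 205.0], [0.0, 0.0, 1.0]] [[0.96, -0.28, 0.018], [-0.117, -0.458, -0.881], [0.255, 0.844, -0.472]] [-437.5, 204.1, 646.4]
file_box [(0.61, [280, 175, 395, 261], 6321)]
cover [(0.93, [301, 187, 386, 232], 2250)]
cover_grip [(0.83, [301, 182, 383, 232], 2257)]
file [(0.44, [339, 228, 358, 243], 166)]
body_ivory [(0.7, [249, 189, 286, 263], 2472)]
body_black1 [(0.56, [222, 164, 255, 224], 1836)]
paste_jar [(0.71, [375, 183, 401, 218], 633), (0.23, [304, 187, 389, 230], 2236)]
0.8
```

View pics/scene0.png

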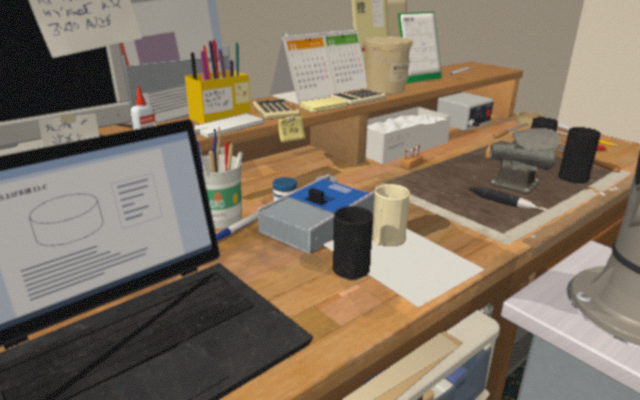

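View pics/side0.png

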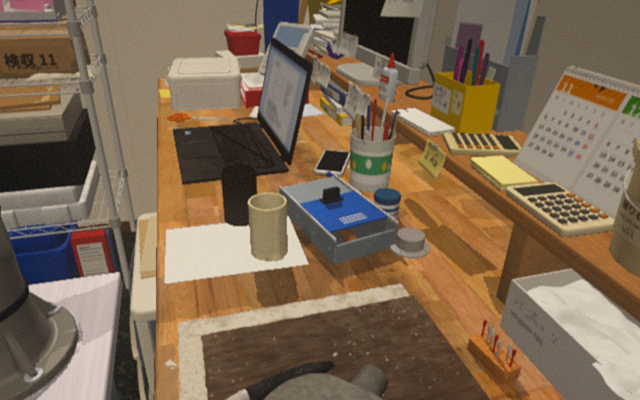

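The scene picture shows the box at about (315,212), with the black pull at (318,195). In the side picture the box is at (338,218), the pull at (331,195), and its open low end faces the camera. I'll enlarge both to read the corners.

Run:
```python
import cv2, numpy as np
a=cv2.imread("pics/scene0.png")[165:290,250:415]; b=cv2.imread("pics/side0.png")[165:275,240:405]
f=lambda i:cv2.resize(i,None,fx=4.8,fy=4.8,interpolation=cv2.INTER_CUBIC)
cv2.imwrite("pics/za.png",f(a)[:600]);cv2.imwrite("pics/zb.png",f(b))
```

```text
(no output)
```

View pics/za.png

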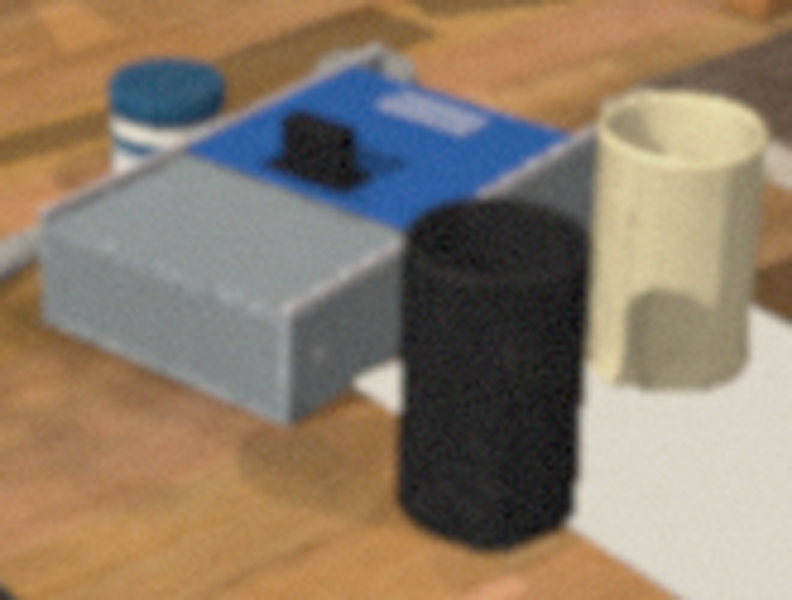

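View pics/zb.png

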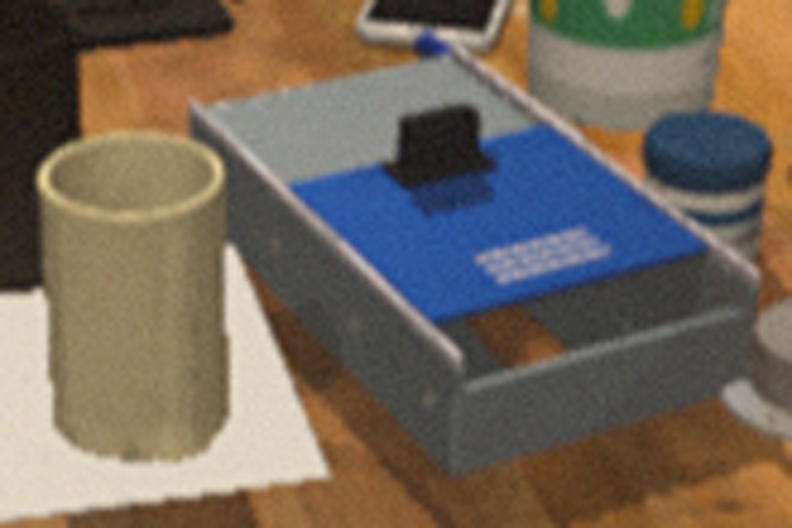

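```bash
cat > h.py <<'E'
from bench import *
import cv2, numpy as np
from scipy.optimize import least_squares
from scipy.spatial.transform import Rotation as Ro
def proj(k,X):
    c=np.asarray(k["R"])@np.asarray(X,float)+np.asarray(k["t"]).ravel(); p=np.asarray(k["mtx"])@c; return p[:2]/p[2]
def ray(k,uv,z):
    R=np.asarray(k["R"]);t=np.asarray(k["t"]).ravel();C=-R.T@t
    d=R.T@np.linalg.solve(np.asarray(k["mtx"]),[uv[0],uv[1],1.]); return C+d*(z-C[2])/d[2]
def bw(b,p): # box -> world
    c,s=np.cos(b[2]),np.sin(b[2]); return np.array([b[0]+c*p[0]-s*p[1],b[1]+s*p[0]+c*p[1],p[2]])
E
python3 - <<'E'
from h import *
ks,kd=get_calibration("scene"),get_calibration("side")
S=lambda u,v:((u+.5)/4.8-.5+250,(v+.5)/4.8-.5+165)
D=lambda u,v:((u+.5)/4.8-.5+240,(v+.5)/4.8-.5+165)
L=117.5;W=67.5
obs=[(kd,D(452,473),(L,-W,0)),(kd,D(462,367),(L,-W,52)),(kd,D(755,275),(L,W,52)),(kd,D(192,101),(-L,-W,52)),(kd,D(442,36),(-L,W,52)),
(ks,S(290,422),(-L,-W,0)),(ks,S(42,325),(-L,W,0)),(ks,S(42,212),(-L,W,52)),(ks,S(290,312),(-L,-W,52)),(ks,S(378,47),(L,W,52))]
f=lambda b:np.ravel([proj(k,bw(b,p))-uv for k,uv,p in obs])
g=ray(kd,(338,218),25)
best=min((least_squares(f,[g[0],g[1],a]) for a in np.arange(-3,3.2,1)),key=lambda r:r.cost)
b=best.x;print(np.round(b,3),np.round(best.fun,1))
inv=lambda P:np.round(np.array([[np.cos(b[2]),np.sin(b[2])],[-np.sin(b[2]),np.cos(b[2])]])@(P[:2]-b[:2]),1)
for uv in [(430,320),(705,252),(292,187),(548,128)]: print("cov",inv(ray(kd,D(*uv),51.5)))
for uv in [(195,153),(395,225)]: print("covS",inv(ray(ks,S(*uv),51.5)))
for uv in [(405,113),(478,108)]: print("pull side top",inv(ray(kd,D(*uv),76)))
for uv in [(285,114),(354,127)]: print("pull scene top",inv(ray(ks,S(*uv),76)))
for uv in [(470,305),(525,310),(560,355),(505,365)]: print("file",inv(ray(kd,D(*uv),20)))
for n,k,uv,z in [("ivory side rim",kd,D(130,175),104),("ivory sc rim",ks,S(683,125),104),("black sc",ks,S(497,240),110),("jar sd",kd,D(708,140),54),("jar sc",ks,S(167,90),54)]:
    P=ray(k,uv,z);print(n,np.round(P),inv(P))
np.save("box.npy",b)
E
```

```text
[549.071 213.031  -1.351] [ 0.3  2.  -0.8 -0.8  1.5  0.3 -1.8  0.8  1.8  2.3 -0.   2.  -0.3  0.1
 -1.4  0.7  0.1  0.7 -0.4 -0.1]
cov [ 86.6 -61.3]
cov [91.5 59.6]
cov [-29.3 -59.4]
cov [-27.6  63.2]
covS [-29.2  56.8]
covS [-30.1 -52.8]
pull side top [-24.9  -9.6]
pull side top [-15.4  19.6]
pull scene top [-14.3  18.2]
pull scene top [ -6.3 -12.9]
file [ 39.5 -14.6]
file [52.8  2.9]
file [87.5 -2.9]
file [ 83.9 -25.6]
ivory side rim [406. 157. 104.] [  23.8 -152. ]
ivory sc rim [409. 152. 104.] [  28.8 -150.4]
black sc [373. 287. 110.] [-110.7 -155.4]
jar sd [665. 222.  54.] [ 16.9 115. ]
jar sc [657. 226.  54.] [ 10.5 108.1]
```

```bash
cat >> h.py <<'E'
def tool(b2, tilt=0):  # fingers down, tool x along heading b2; tilt raises +x side
    R=Ro.from_euler("z",b2)*Ro.from_euler("y",-tilt)*Ro.from_euler("x",np.pi)
    return R.as_euler("xyz").tolist()
E
python3 - <<'E'
from h import *
b=np.load("box.npy")
print(get_orientation())
P0=bw(b,(30,4,300))
for y in (b[2],b[2]+np.pi):
    for t in (0,.4):
        q=solve_ik(P0.tolist(),tool(b[2],t) if y==b[2] else tool(y,-t)); print(y,t,None if q is None else np.round(q,2))
p=get_position()
move_linear([p[0],p[1],330],rate=200)
yaw=b[2]
reach(P0.tolist(),tool(yaw)); gripper_close(60)
print(get_clock(),np.round(get_position()))
move_linear(bw(b,(30,4,60)).tolist(),rate=150)
f=get_contact_force()
h=move_linear(bw(b,(-110,4,60)).tolist(),rate=45,until_force=10)
p=get_position(); print(h,np.round(p,1),np.round(get_contact_force(),1),get_clock())
d=np.array(p[:2])-b[:2]; print("box x",d@[np.cos(b[2]),np.sin(b[2])])
cv2.imwrite("pics/side1.png",read_camera("side")[150:280,220:420].repeat(4,0).repeat(4,1))
E
```

```text
[3.14151654e+00 2.32968253e-05 3.79895938e-01]
-1.3508006352928044 0 [ 0.28  0.57 -1.08  1.23  0.49  1.61  2.66]
-1.3508006352928044 0.4 [ 0.01  0.65 -1.08  1.2   0.87  1.86  2.45]
1.7907920182969888 0 [ 0.29  0.57 -1.1   1.23  0.51  1.62 -0.49]
1.7907920182969888 0.4 [ 0.03  0.67 -1.13  1.2   0.9   1.88 -0.71]
4.9667 [559. 185. 300.]
True [534.6 295.2  59.5] [-0.1  0.  -0. ] 8.975
box x -83.32023047809189
```

View pics/side1.png

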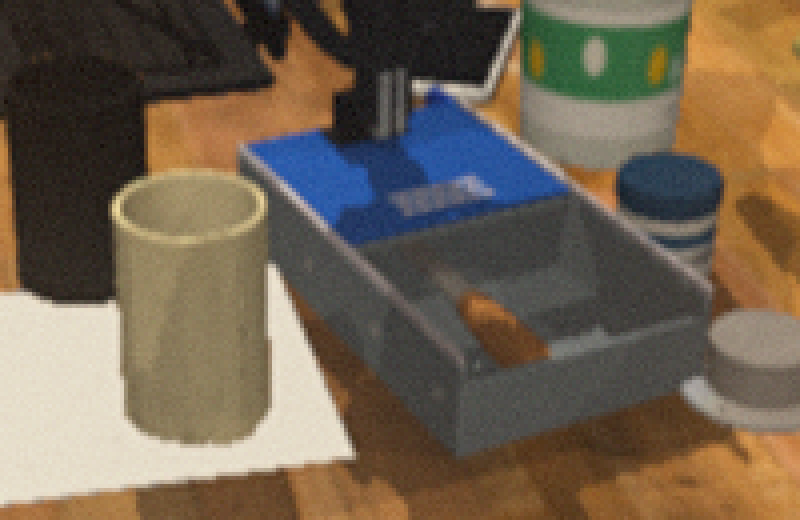

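The cover is at its stop: the pusher halted at box x = -83, as predicted. The file's wooden handle shows at about (500,330) in the crop, left of the box centre line. Next I'll look with the wrist camera.

Run:
```python
from h import *
b=np.load("box.npy"); yaw=b[2]+np.pi
move_linear(bw(b,(-70,4,60)).tolist(),rate=100)
move_linear(bw(b,(-60,4,200)).tolist(),rate=250)
release()
reach(bw(b,(55,-10,240)).tolist(),tool(yaw))
k=get_calibration("wrist"); im=read_camera("wrist"); r=cut_out("wrist","file")
np.savez("w1.npz",**{a:np.asarray(k[a]) for a in("mtx","R","t")})
if r: print([(d["confidence"],d["extent"],d["pixels"].sum()) for d in r]); np.save("w1m.npy",r[0]["pixels"])
for n,p in dict(wm=(117.5,-67.5,52),wp=(117.5,67.5,52),e1=(2.5,-62.5,47),e2=(2.5,62.5,47),lo=(117.5,-67.5,37)).items(): print(n,np.round(proj(k,bw(b,p))))
cv2.imwrite("pics/w1.png",im); print(np.round(get_joints(),2),get_clock())
```

```text
[(0.84, [310.3, 117.2, 333.2, 206.5], np.int64(1639))]
wm [265. 229.]
wp [396. 229.]
e1 [266. 114.]
e2 [397. 115.]
lo [267. 224.]
[-0.04  0.38 -0.38  1.42  0.14  1.37 -0.2 ] 13.15
```

View pics/w1.png

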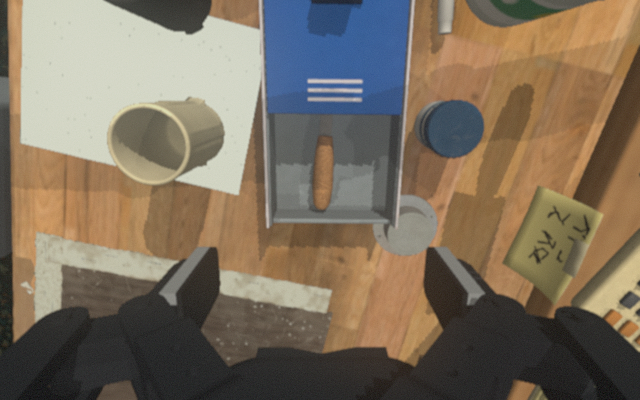

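Run:
```python
from h import *
b=np.load("box.npy"); k=np.load("w1.npz"); m=np.load("w1m.npy")
ys,xs=np.nonzero(m)
inv=lambda P:np.array([[np.cos(b[2]),np.sin(b[2])],[-np.sin(b[2]),np.cos(b[2])]])@(P[:2]-b[:2])
Q=np.array([inv(ray(k,(u,v),18)) for u,v in zip(xs,ys)])
print("x range",np.percentile(Q[:,0],[0,1,50,99,100]).round(1))
for lo in range(0,115,10):
    s=Q[(Q[:,0]>=lo)&(Q[:,0]<lo+10)]
    if len(s): print(lo,s[:,1].min().round(1),s[:,1].max().round(1),s[:,1].mean().round(1))
```

```text
x range [  3.5   4.5  57.  104.5 105.6]
0 -11.0 1.4 -5.1
10 -12.1 0.5 -5.4
20 -14.2 1.6 -6.2
30 -15.3 2.8 -6.0
40 -17.4 2.9 -6.7
50 -18.5 4.1 -7.1
60 -19.7 3.1 -8.1
70 -19.7 3.1 -8.6
80 -19.8 2.2 -9.0
90 -18.7 0.1 -9.5
100 -16.5 -2.1 -9.7
```

```bash
cat >> h.py <<'E'
b=np.load("box.npy"); H=b[2]-0.05
G=np.array([58.,-3.,6.]); DZ=9.5
def fpose(xt,zt,th):
    """TCP pose for file tip at box-x xt (initially -109), height zt, tilt th (handle up)."""
    a=167*np.cos(th)+xt-58 + DZ*np.sin(th); z=zt+167*np.sin(th)-DZ*np.cos(th)
    P=bw(b,(G[0],G[1],0)); P[:2]+=a*np.array([np.cos(H),np.sin(H)]); P[2]=z
    return P.tolist(), tool(H+np.pi,-th)
E
python3 - <<'E'
from h import *
P,o=fpose(-109,15.5,0)
reach([P[0],P[1],110],o)
hit=move_linear(P,rate=90,until_force=6)
print(hit,np.round(get_position(),1),np.round(P,1))
if not hit:
    gripper_close(90); print(get_finger_gap(),get_finger_force(),np.round(get_contact_force(),1),np.round(get_position(),1))
    for w in [(-108,13.5,.11),(-105,12,.21)]:
        print(w,np.round(solve_ik(*fpose(*w)),2))
print(get_clock())
E
```

```text
False [559.5 156.1   6.7] [558.8 155.8   6. ]
20.773378248419373 90.64311504364014 [ 0.4 -0.7  2.5] [559.1 155.9   6.4]
(-108, 13.5, 0.11) [-0.18  0.6  -0.27  1.66  0.31  0.95 -0.42]
(-105, 12, 0.21) [-0.27  0.59 -0.22  1.63  0.38  1.02 -0.5 ]
15.6417
```

Run:
```python
from h import *
for w in [(-109,15.5,.06),(-108,13.5,.11),(-105,12.5,.21)]:
    P,o=fpose(*w); hit=move_linear(P,rate=30,rotation=o,until_force=12)
    print(w,hit,np.round(get_contact_force(),1),round(get_finger_gap(),1),get_clock())
    if hit: break
cv2.imwrite("pics/side2.png",cv2.resize(read_camera("side")[130:270,230:430],None,fx=4,fy=4))
```

```text
(-109, 15.5, 0.06) False [ 0.4 -0.3 -1. ] 21.0 16.125
(-108, 13.5, 0.11) False [ 0.4  0.2 -0.8] 21.1 16.4917
(-105, 12.5, 0.21) False [ 0.4 -0.1 -1.4] 21.1 17.1667
```

View pics/side2.png

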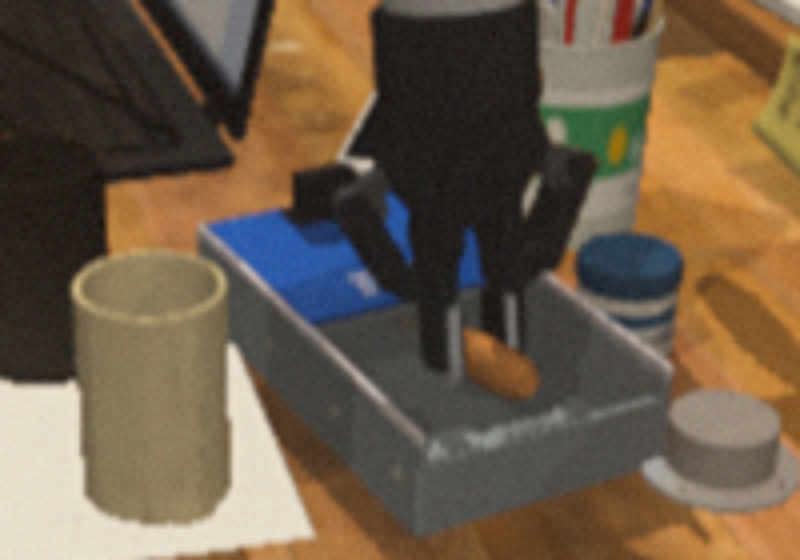

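Run:
```python
from h import *
k=get_calibration("side"); 
def pt(xt,zt,th,s,off=0):
    a=xt+s*np.cos(th)-off*np.sin(th); P=bw(b,(58,-3,0)); P[:2]+=(a-58)*np.array([np.cos(H),np.sin(H)]); P[2]=zt+s*np.sin(th)+off*np.cos(th); return P
f=lambda P:np.round((proj(k,P)-[230,130])*4)
for th in (.0,.1,.15,.21):  # pivot at grip
    g=pt(-105,12.5,.21,167); d=g.copy(); d[:2]+=45*np.cos(th)*np.array([np.cos(H),np.sin(H)]); d[2]+=45*np.sin(th)
    print(th,f(d), f(d-[0,0,11]),f(d+[0,0,11]))
```

```text
0.0 [523. 401.] [522. 421.] [525. 380.]
0.1 [523. 392.] [522. 413.] [525. 371.]
0.15 [523. 387.] [522. 408.] [525. 366.]
0.21 [523. 382.] [522. 403.] [525. 360.]
```

The butt face is at about (522,381) in the crop, which matches the planned 0.21 rad tilt (523,382), so the file is not slipping. I'll continue drawing it out.

Run:
```python
from h import *
for w in [(-90,13,.235),(-70,14,.26),(-50,16,.30)]:
    P,o=fpose(*w); hit=move_linear(P,rate=40,rotation=o,until_force=12)
    print(w,hit,np.round(get_contact_force(),1),get_clock())
    if hit: break
else:
    hold(0.4)
    for w in [(15,16+65*np.tan(.3),.30),(30,75,.30)]:
        P,o=fpose(*w); hit=move_linear(P,rate=50,rotation=o,until_force=12)
        print(w,hit,np.round(get_contact_force(),1),get_clock())
        if hit: break
cv2.imwrite("pics/side3.png",cv2.resize(read_camera("side")[110:290,220:440],None,fx=3,fy=3))
```

```text
(-90, 13, 0.235) False [ 0.1 -0.5 -0.8] 17.7417
(-70, 14, 0.26) False [-0.5  0.5 -2.2] 18.3917
(-50, 16, 0.3) False [ 0.6  0.3 -1.7] 19.05
(15, np.float64(36.1068562246255), 0.3) False [ 0.2  1.2 -1.1] 20.9583
(30, 75, 0.3) False [-0.2 -0.2 -0.3] 21.9417
```

View pics/side3.png

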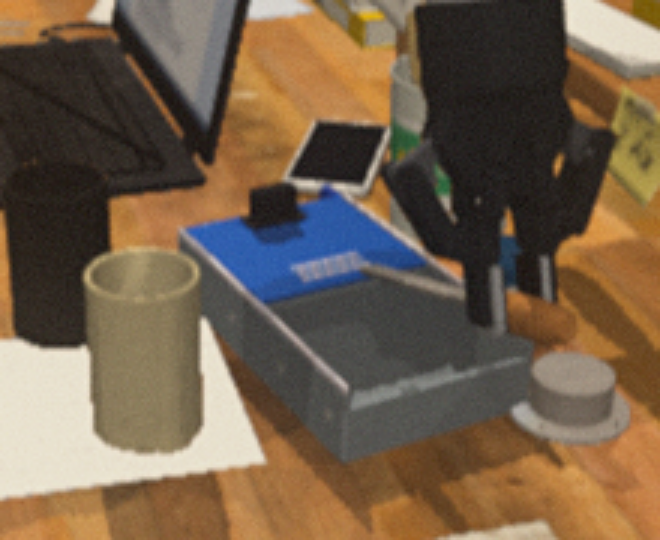

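The file is out: its tip is at about (365,265) and clear of the box, and the cover is still back. Now I'll lift it, level it and centre it.

Run:
```python
from h import *
for w in [(30,140,.30),(-20,150,.15),(-60,150,0)]:
    P,o=fpose(*w); move_linear(P,rate=80,rotation=o)
hold(0.5)
k=get_calibration("side"); f=lambda P:np.round((proj(k,P)-[200,50])*3)
p=np.array(get_position()); d=np.array([np.cos(H),np.sin(H),0]); g=p+[0,0,DZ]
for t in(0,.1,-.1): print(t,"tip",f(g-167*d*np.cos(t)-[0,0,167*np.sin(t)]),"butt",f(g+45*d))
print(p,get_orientation(),get_finger_gap(),get_finger_force(),np.abs(get_qvel()).max(),get_clock())
cv2.imwrite("pics/side4.png",cv2.resize(read_camera("side")[50:250,200:450],None,fx=3,fy=3))
```

```text
0 tip [365. 288.] butt [540. 420.]
0.1 tip [365. 312.] butt [540. 420.]
-0.1 tip [366. 264.] butt [540. 420.]
[567.10523207 107.49709722 140.5489224 ] [3.14151046e+00 9.28107903e-05 1.74088101e+00] 21.040884162041618 89.93273377418518 0.0019449158742965177 24.9417
```

View pics/side4.png

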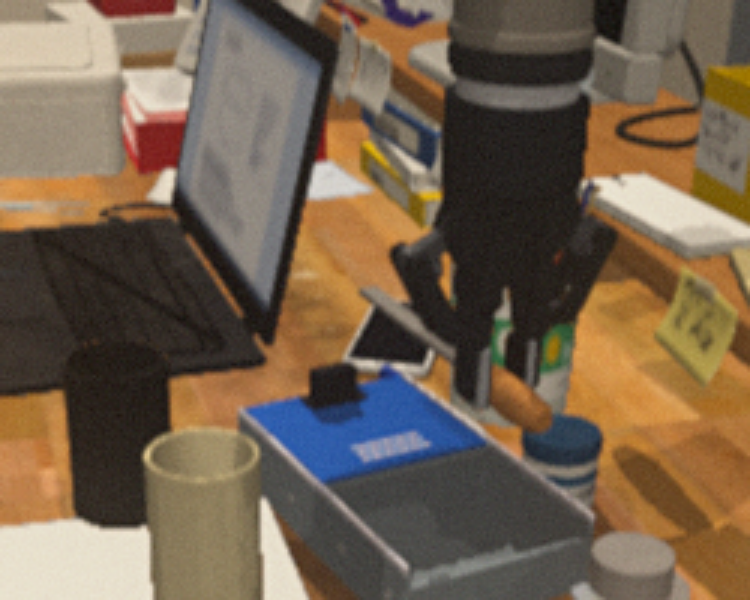

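The tip is at about (367,291) and the butt at about (540,418). Both match the level prediction, and the file is held steady, so I'm handing in.

```bash
python3 -c "
from bench import *
print(hand_in())"
```

```text
the job is handed in; nothing more can be done
None
```

The job is handed in: I slid the cover back to its stop, drew the file out handle first, and it is held level and steady about 150 mm above the bench over the box; the cups and jar were not touched, and no verdict was returned.

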